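Take the left-hand-threaded spinner off a desk fan

ROBOT

A 6-joint arm with a two-finger parallel gripper is mounted at the origin on a cart in front of the work surface, level with it; the furniture and walls round the work are solid. World frame = base frame: x ahead of the robot, y to its left, z up, the work surface at z = 0. Lengths are in mm, angles in rad, forces in N, time in s.
With the tool pointing down it reaches from about 350 to 875 mm from the base axis. Payload 4.2 kg.
Tool frame: the origin (TCP) lies midway between the tips of the shut fingers; the grasp point (between the pads) lies 19 mm behind it; z points along the fingers, y is the line along which they close (so a half turn about z gives the same grasp; the last joint's range is limited). The gripper opens to 85 mm and grips with 20 to 120 N. Pads are 22 mm wide; open, the fingers measure 114 mm over their backs; the gripper's body (76 mm by 85 mm) begins 54 mm behind the grasp point. The pads swing forward as they close: fully open they stand 13 mm farther back than shut.
Start: joints at [1.561, 0.385, 0.008, 0, -1.194, -0.259], TCP at [165.952, 602.544, 231.312] pointing down, gripper open.
Joint ranges: [-3.14, 3.14], [-1.21, 2.06], [-1.07, 1.41], [-3.16, 2.05], [-2.99, -0.16], [-3.1, 3.1]. Speed limits (rad/s): [2.79, 2.79, 3.14, 3.14, 3.14, 3.14].

INTERFACE

Orientations are given as a unit quaternion [x, y, z, w].
In Python, from bench import arm gives the robot as it stands.
- The arm moves only by the tool send_rows, never from a script. Its argument "targets" is a list of rows, each an object of numbers: "gripper": the gripper command: -1 is fully open, 1 is shut, values between are in proportion; "x", "y", "z": the shift along the tool's x, y, z in cm; "ax", "ay", "az": the turn, a rotation vector about the tool's x, y, z in degrees. A call has 1 to 5 rows; each row shifts and turns the commanded pose from where the row before left it, along the tool's axes as they then stand; what a row does not reach is not made up. A row lasts 1/12 s, in which the tool goes at most 41.7 mm and 7.16 degrees, less where a joint would pass 70% of its speed; a pose out of reach is approached as far as the arm can. A call is refused whole if a number of a shift passes 4.17 or a number of a turn 7.16, either way. A call with a gripper value outside its range is refused whole. The fingers move at their own pace and stop on an object; the grip force is fixed at half the most. Time passes only in rows, so rows that do not move let the fingers close. It gives the time, the measured TCP pose, the force, the opening and the grip force at its end, in the units of the state.
- arm.read_state(): the state, without advancing time (a new reading comes with each control period).
- arm.get_image(name): name is "side" or "top" or "wrist"; returns (picture, depth): 400x640x3 uint8, red, green, blue; 400x640 float32, mm along the optical axis (not along the pixel's ray), 0 where there is no reading.
- arm.camera_model(name): a dict with "fx", "fy", "cx", "cy" (pixels), "cam_to_world" (4x4, takes a point from camera to world coordinates). Camera axes: x right, y down, z forward; pixel columns grow to the right and rows downward; lengths in mm; the calibration is good to about 2 mm. A picture is of the moment at which its call begins: read the wrist's pose just before it. camera_model takes no time and is no camera call; for the wrist camera it gives the pose at the moment of the call.
- arm.job_done(): hands the job in; it is judged then, once.
Trained networks look in the newest picture that a camera, given by its name, has taken for a name from the list of things; names that differ only in an ending like _2 or _b are one class to them, and where a whole thing is asked for, a point or a joint stands for the part that bears it (a point fixed in the world has none). Each returns a list of dicts, best first, with "score" (0 to 1); they miss things now and then, are a little off and sometimes report something else, mostly with a low value. They report only what shows in the picture. A call takes as long as a camera call. They do not tell look-alikes from the thing itself.
- arm.boxes_of(camera, thing): "rect" ([left, top, width, height] in pixels, round what is visible of it).
The state is a dict: "clock": time; "joints": joint angles; "joint_vel": joint speeds; "joint_efforts": joint torques, N m; "position": TCP position; "ee_rot": TCP orientation; "contact_force": force on the tool from outside, world axes, zero at the start; "wrist_torque": the same for the moment, N m; "gripper_width": finger opening in mm; "grasp_force": force on a finger pad.
Only numpy, scipy, OpenCV 4.12 (cv2) and the standard library are available. Lean on these libraries where they do the work, as an engineer would, in place of code of your own. Each camera call takes 0.05 s, during which the arm holds its last target. There are 200 camera calls.

TASK

The desk fan on the bench needs its bearing cleaned, so take off the red spinner that holds the blue impeller on the shaft and set it down gently, right way up, in the steel screw dish. It has a left-hand thread: turn it clockwise to loosen it, let it climb as it turns, feel that it is really free before you lift it off, and never tighten it, force the thread or squash the impeller down. Leave the bottle, the brush and the screwdriver alone.

Things in the scene. Friction and masses are not known exactly. Their poses are not given: they have to be found in the camera images.
- spinner: Red fluted cap nut (spinner), 38 mm across, 30 mm high, 25 to 49 g, domed closed top with a white clockwise arrow. Origin: centre of its underside; z up along the shaft. At the start it is screwed down on the washer of the fan's hub. Its hollow underside holds the thread: once free of the thread it must be raised another 22 mm to clear the end of the shaft.
- spinner_grip (a point): Point on the spinner's axis 20 mm above its underside. The upright fluted wall round it, from 1 to 24 mm above the underside, is where to grip: 38 mm wide at any yaw.
- fan: Motor unit of a desk fan lying face up without its front guard: white housing with a 132 mm flange, fixed to the bench. Origin: centre of its underside on the bench; z up along the shaft axis. The blue five-bladed impeller is 170 mm across, its blades 60 to 95 mm and its 60 mm hub 70 to 90 mm above the bench; on the hub a 35 mm boss with the washer (98 mm up) on which the spinner sits. An orange pin keeps it from turning.
- shaft: Steel shaft end with the thread, upright, part of the fan (same origin, axes), hidden in the spinner; its tip is 119 mm above the bench. Coarse left-hand thread, 1 mm end play: turned clockwise seen from above the spinner climbs, about 2 mm per rad, and is free after about half a turn, sometimes more, sometimes less. Left half-way it stays put. More than 25 N on the thread (pull, push or side load) damages it.
- impeller (a joint): Height of the impeller on its spring washer, in m, -0.003 to 0.002: about 0 to 0.0013 at first, 0.002 once the spinner is loose. The spring pushes the spinner up with 10 N at 0, 4 N less per mm up. It goes below 0 only when the spinner is tightened or the impeller is pressed down; at -0.0015 the washer is ruined.
- dish: Round steel screw dish, loose, 65 mm across the rim, 14 mm high, 110 g, hollowed like a shallow cone (3 mm above the bench in the middle, 14 mm at the rim): the spinner stands in it with its underside about 9 mm above the bench. Origin: centre of its underside, z up.
- bottle: White pump bottle, 59 mm across, 118 mm tall, standing beside the fan, loose; leave it alone. Origin: centre of its underside.
- brush: Black antistatic brush, 140 x 18 x 13 mm, lying near the front edge of the bench, loose; leave it alone. Origin: centre of its underside.
- driver: Blue precision screwdriver, 172 mm long, lying beside the fan, loose; leave it alone. Origin: centre of its underside.
There are look-alikes about, which are no part of the job. There is more than one size of the spinner; the job needs the largest.

How it is judged (in metres and radians):
On the way, in this order (a step that is already met when the one before it is completed fails the run):
1. the spinner has been turned loose: it has climbed at least 3.5 mm on the shaft (z of spinner in the frame of fan above 0.1015 m), for 0.1 s.
2. the spinner has been lifted clear of the end of the shaft (z of spinner in the frame of fan above 0.125 m), for 0.1 s.
At the end, for the whole second after the job is handed in: The spinner stands right way up (within 0.3 rad) and at rest in the screw dish, its axis within 15 mm of the dish's, its underside 4 to 18 mm above the bench; the dish stands level on the bench (horizontal distance between spinner and dish below 0.015 m and height (world z) of spinner between 0.004 and 0.018 m and angle between spinner's own z axis and vertical below 0.3 rad and angle between dish's own z axis and vertical below 0.1 rad and linear speed of each of spinner, dish below 0.02 m/s); the robot touches nothing.
It fails at once if the thread is forced: more than 25 N between the spinner and the shaft (contact force between spinner and shaft above 25 N).
It fails at once if the spinner is tightened or the impeller pressed down until its washer is squashed (1.5 mm below 0) (value of joint impeller below -0.0015 m).
It fails at once if the spinner is slammed into the dish: more than 25 N between them (contact force between spinner and dish above 25 N).
It fails at once if the bottle, brush or screwdriver is pushed by more than 20 mm (distance of any of bottle, brush, driver from where it was at the start of the episode above 0.02 m).
It also fails if it takes over 64 s, if anything falls off the work surface, if the arm or the gripper's body presses on something with over 40 N, if the wrist force passes 120 N, or if a joint passes its speed limit or range.

## Working session

There is one attempt and no reset: what is moved stays moved. The work goes in short steps, Python scripts to look and compute and a tool call to move; the robot and the scene stay as the last step left them, time stands still between calls to the robot, and variables do not carry over. Pictures are saved under pics/ and viewed, at most 13 in all, crops included, and the job is handed in when it is done.

Besides the shell and the picture viewer there is one more tool, called in YAML: its name, and indented under it one key for each argument. send_rows: Moves the arm, as the interface text tells. Its arguments: {"type":"object","properties":{"targets":{"type":"array"}},"required":["targets"]}

```bash
ls; mkdir -p pics
cat > h.py <<'E'
import numpy as np, cv2
from bench import arm
def world(cam, u, v, d):
    m=arm.camera_model(cam); p=np.array([(u-m["cx"])/m["fx"]*d,(v-m["cy"])/m["fy"]*d,d,1.0])
    return (np.array(m["cam_to_world"])@p)[:3]
def cloud(cam, D):
    m=arm.camera_model(cam); v,u=np.mgrid[:400,:640]
    P=np.stack([(u-m["cx"])/m["fx"]*D,(v-m["cy"])/m["fy"]*D,D,np.ones_like(D)],-1)
    return (P@np.array(m["cam_to_world"]).T)[...,:3]
E
python3 - <<'E'
from h import *
s=arm.read_state(); print(s)
ims=[]
for c in ["top","side"]:
    I,D=arm.get_image(c); cv2.imwrite(f"pics/{c}0.png",I[...,::-1]); np.save(f"{c}0.npy",D)
    P=cloud(c,D); np.save(f"P_{c}0.npy",P)
    for t in ["spinner","dish","fan","bottle","brush","driver"]:
        for b in arm.boxes_of(c,t)[:4]:
            l,tp,w,h=b["rect"]; u,v=int(l+w/2),int(tp+h/2)
            u=min(max(u,0),639);v=min(max(v,0),399)
            print(c,t,round(b["score"],2),np.round(b["rect"]),np.round(P[v,u]))
E
```

```text
pics
{'clock': 0.0, 'joints': array([ 1.56061247e+00,  3.85533265e-01,  6.60657846e-03, -5.18641940e-04,
       -1.19401515e+00, -2.58605590e-01]), 'joint_vel': array([ 7.33292241e-04, -9.61962251e-04, -9.63629298e-05, -1.07393063e-04,
        3.88119131e-05,  1.05129115e-03]), 'joint_efforts': array([ 2.11373972e-04, -3.92287660e+01,  1.88396770e+01,  4.18592423e+00,
       -4.58639493e-03,  4.32819945e-06]), 'position': array([165.79542447, 601.9844044 , 230.2252109 ]), 'ee_rot': array([ 9.90969192e-01, -1.34085244e-01, -1.06265941e-04,  1.09434951e-03]), 'contact_force': array([0.76546539, 0.17471409, 0.14127742]), 'wrist_torque': array([0.01655832, 0.02386112, 0.04496196]), 'grasp_force': 0.0, 'gripper_width': 85.20293074022482}
top spinner 0.82 [374. 218.  18.  21.] [ 454. -170.  129.]
top spinner 0.55 [432. 227.  13.  10.] [ 449. -296.   21.]
top dish 0.91 [203. 219.  26.  35.] [434. 176.   1.]
top dish 0.21 [337. 152.  67.  10.] [ 607. -155.   11.]
top fan 0.93 [336. 187.  86.  81.] [ 458. -163.  129.]
top brush 0.69 [272. 260.  63.  10.] [377. -14.  12.]
top driver 0.79 [334. 153.  67.  10.] [ 605. -151.   10.]
side spinner 0.74 [324. 221.  17.  20.] [ 443. -183.  124.]
side spinner 0.68 [382. 282.  17.  13.] [ 520. -283.   18.]
side spinner 0.62 [361. 302.  13.  13.] [ 450. -308.   18.]
side dish 0.7 [257. 194.  24.  16.] [436. 183.   4.]
side dish 0.39 [264. 231.  27.  29.] [378. -31.  13.]
side fan 0.73 [295. 220.  82.  67.] [ 443. -199.   78.]
side bottle 0.89 [418. 233.  38.  60.] [ 598. -319.   78.]
side brush 0.7 [264. 231.  27.  31.] [379. -33.  12.]
side driver 0.75 [372. 232.  27.  21.] [ 607. -138.   11.]
```

Run:
```python
import cv2,numpy as np
a=cv2.imread("pics/top0.png"); b=cv2.imread("pics/side0.png")
A=cv2.resize(a[130:290,190:510],(800,400),interpolation=cv2.INTER_CUBIC)
cv2.imwrite("pics/topc.png",A); cv2.imwrite("pics/sidec.png",cv2.resize(b[180:330,240:470],(800,522),interpolation=cv2.INTER_CUBIC))
P=np.load("P_top0.npy")
h=cv2.cvtColor(a,cv2.COLOR_BGR2HSV)
red=((h[...,0]<8)|(h[...,0]>172))&(h[...,1]>120)
n,l,st,c=cv2.connectedComponentsWithStats(red.astype(np.uint8))
for i in range(1,n):
    if st[i,4]>15:
        q=P[l==i]; print(st[i],np.round(np.median(q,0)),np.round(np.percentile(q,[2,98],axis=0)))
# dish: points 0<z<20 near
m=(abs(P[...,0]-434)<60)&(abs(P[...,1]-176)<60)&(P[...,2]>7)&(P[...,2]<25)
q=P[m];print(len(q),q.mean(0),q.min(0),q.max(0))
```

```text
[263  14   5   5  18] [908.  74.  38.] [[907.  70.  31.]
 [910.  79.  44.]]
[427 105  11  20 100] [ 701. -285.   15.] [[ 680. -295.   10.]
 [ 720. -276.   19.]]
[422 190  11  11  89] [ 526. -274.   20.] [[ 516. -285.   14.]
 [ 535. -265.   24.]]
[373 219  20  20 256] [ 452. -170.  129.] [[ 438. -185.  123.]
 [ 469. -154.  132.]]
[433 226  10  11  83] [ 451. -295.   20.] [[ 442. -303.   15.]
 [ 461. -286.   23.]]
408 [422.13440741 181.38180172  11.10299785] [375.46608162 140.1259468    7.01507793] [466.09760609 235.80313421  18.18030623]
```

View pics/topc.png

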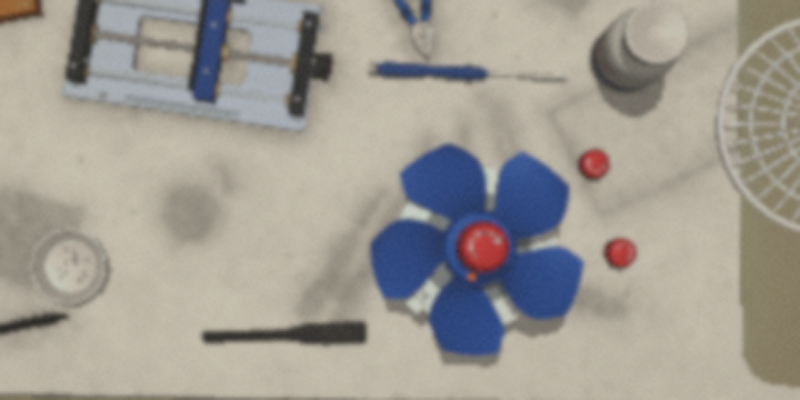

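View pics/sidec.png

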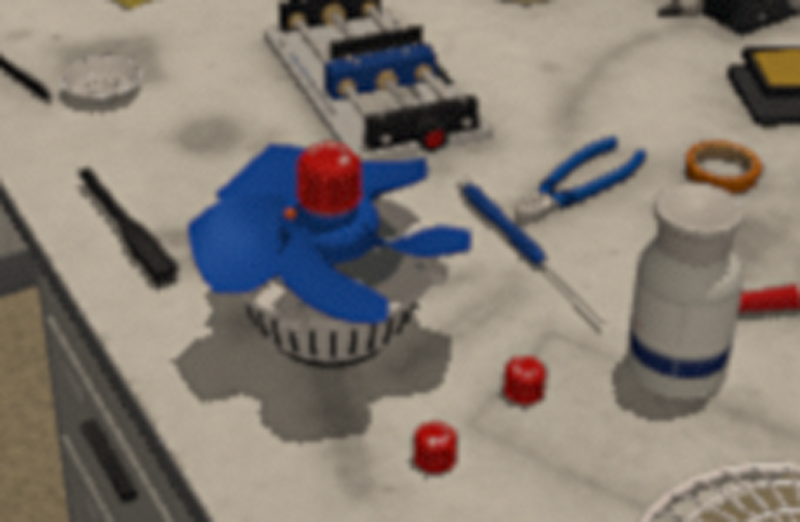

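The top view shows three red caps: one on the fan hub (383,229), about 31 mm across, and two small ones on the bench at (427,195) and (438,231), about 20 mm across. The one on the fan's shaft is the largest and the one meant. The dish is at (218,237), beside a black pen.

```bash
cat >> h.py <<'E'
from scipy.spatial.transform import Rotation as Ro
def delta(x,y,z=None,yaw=None):
    s=arm.read_state(); R=Ro.from_quat(s["ee_rot"]); M=R.as_matrix(); p=s["position"]
    t=np.array([x,y,p[2] if z is None else z])
    psi=np.degrees(np.arctan2(M[1,0],M[0,0]))
    print("clock",round(s["clock"],2),"pos",np.round(p,1),"yaw",round(psi,1),"j",np.round(s["joints"],2),"tilt",np.round(M[:,2],3),"-> tool cm",np.round(M.T@(t-p)/10,2))
    return s
E
python3 - <<'E'
from h import *
s=delta(434,180,230)
T=np.array(arm.camera_model("wrist")["cam_to_world"]); M=Ro.from_quat(s["ee_rot"]).as_matrix()
print("cam in tool",np.round(M.T@(T[:3,3]-s["position"]),1)); print(np.round(M.T@T[:3,:3],2), arm.camera_model("wrist")["fx"])
P=np.load("P_top0.npy")
# dish rim circle fit on points with z 9..18 close to guess
m=(np.hypot(P[...,0]-434,P[...,1]-178)<45)&(P[...,2]>6)
q=P[m][:,:2]; c=cv2.minEnclosingCircle(q.astype(np.float32)); print("dish",c,len(q))
E
```

```text
clock 0.7 pos [165.9 602.5 231.3] yaw -15.4 j [ 1.56  0.38  0.01 -0.   -1.19 -0.26] tilt [-0.  0. -1.] -> tool cm [37.07 33.62  0.13]
cam in tool [  64.7   -1.1 -142.4]
[[ 0.   -0.97 -0.26]
 [ 1.    0.   -0.  ]
 [ 0.   -0.26  0.97]] 277.64388817912544
dish ((427.0176696777344, 173.74603271484375), 39.65126037597656) 372
```

send_rows:
  targets:
    - {"gripper":-1,"x":2.8,"y":2.5}
    - {"gripper":-1,"x":2.8,"y":2.5}
    - {"gripper":-1,"x":2.8,"y":2.5}
    - {"gripper":-1,"x":2.8,"y":2.5}
    - {"gripper":-1,"x":2.8,"y":2.5}

```text
$.targets[0]: bad value
```

send_rows:
  targets:
    - {"gripper":-1,"x":2.8,"y":2.5}
    - {"gripper":-1,"x":2.8,"y":2.5}
    - {"gripper":-1,"x":2.8,"y":2.5}
    - {"gripper":-1,"x":2.8,"y":2.5}
    - {"gripper":-1,"x":2.8,"y":2.5}

```text
$.targets[0]: bad value
```

send_rows:
  targets:
    - {"gripper":-1,"x":2.0,"y":2.5}
    - {"gripper":-1,"x":1.0,"y":1.5}
    - {"gripper":-1}

```text
$.targets[0]: bad value
```

Run:
```python
from h import *
s=delta(454,-170,230)
I,D=arm.get_image("wrist"); P=cloud("wrist",D); np.save("P_w1.npy",P)
cv2.imwrite("pics/w1.png",I[...,::-1])
print([(round(b["score"],2),np.round(b["rect"])) for b in arm.boxes_of("wrist","dish")])
m=(P[...,2]>7)&(P[...,2]<25)&(np.hypot(P[...,0]-432,P[...,1]-178)<45)
q=P[m]; print(len(q), cv2.minEnclosingCircle(q[:,:2].astype(np.float32)), np.round(np.percentile(q,[2,50,98],axis=0),1))
```

```text
clock 0.7 pos [165.9 602.5 231.3] yaw -15.4 j [ 1.56  0.38  0.01 -0.   -1.19 -0.26] tilt [-0.  0. -1.] -> tool cm [48.29 66.83  0.13]
[]Traceback (most recent call last):
  File "<stdin>", line 7, in <module>
    return _quantile_unchecked(
        a, q, axis, out, overwrite_input, method, keepdims, weights)
    return _ureduce(a,
                    func=_quantile_ureduce_func,
    ...<5 lines>...
                    overwrite_input=overwrite_input,
                    method=method)
    r = func(a, **kwargs)
    result = _quantile(arr,
                       quantiles=q,
    ...<2 lines>...
                       out=out,
                       weights=wgt)
    slices_having_nans = np.isnan(arr[-1, ...])
                                  ~~~^^^^^^^^^
IndexError: index -1 is out of bounds for axis 0 with size 0
```

View pics/w1.png

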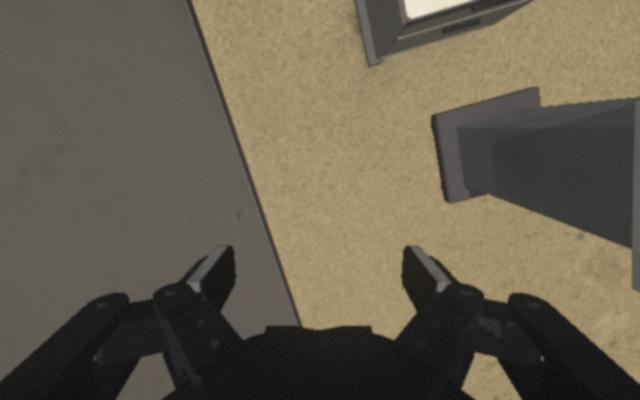

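The rows were refused, probably because every key is required, so the arm hasn't moved. The wrist picture shows only the floor and cart beside the bench. I'll send full rows.

send_rows:
  targets:
    - {"gripper":-1,"x":2.8,"y":2.5,"z":0,"ax":0,"ay":0,"az":0}
    - {"gripper":-1,"x":2.8,"y":2.5,"z":0,"ax":0,"ay":0,"az":0}
    - {"gripper":-1,"x":2.8,"y":2.5,"z":0,"ax":0,"ay":0,"az":0}
    - {"gripper":-1,"x":2.8,"y":2.5,"z":0,"ax":0,"ay":0,"az":0}
    - {"gripper":-1,"x":2.8,"y":2.5,"z":0,"ax":0,"ay":0,"az":0}

```text
clock: 1.22
position: [268.3, 443.3, 231.5]
ee_rot: [0.991, -0.134, 0.0, -0.0]
contact_force: [0.8, -0.6, -0.4]
gripper_width: 85.5
grasp_force: 0.0
```

send_rows:
  targets:
    - {"gripper":-1,"x":2.8,"y":2.5,"z":0,"ax":0,"ay":0,"az":0}
    - {"gripper":-1,"x":2.8,"y":2.5,"z":0,"ax":0,"ay":0,"az":0}
    - {"gripper":-1,"x":2.8,"y":2.5,"z":0,"ax":0,"ay":0,"az":0}
    - {"gripper":-1,"x":2.8,"y":2.5,"z":0,"ax":0,"ay":0,"az":0}
    - {"gripper":-1,"x":2.8,"y":2.5,"z":0,"ax":0,"ay":0,"az":0}

```text
clock: 1.63
position: [370.1, 285.5, 231.8]
ee_rot: [0.991, -0.134, 0.0, -0.0]
contact_force: [0.4, 1.3, -0.3]
gripper_width: 85.8
grasp_force: 0.0
```

send_rows:
  targets:
    - {"gripper":-1,"x":1.8,"y":2.5,"z":0,"ax":0,"ay":0,"az":0}
    - {"gripper":-1,"x":1.2,"y":2.0,"z":0,"ax":0,"ay":0,"az":0}
    - {"gripper":-1,"x":0,"y":1,"z":0,"ax":0,"ay":0,"az":0}
    - {"gripper":-1,"x":0,"y":0,"z":0,"ax":0,"ay":0,"az":0}

```text
clock: 1.97
position: [383.5, 224.3, 231.5]
ee_rot: [0.991, -0.135, -0.0, -0.0]
contact_force: [-0.6, -0.3, -0.3]
gripper_width: 85.5
grasp_force: 0.0
```

Run:
```python
from h import *
s=delta(454,-170,230)
I,D=arm.get_image("wrist"); P=cloud("wrist",D); np.save("P_w1.npy",P)
cv2.imwrite("pics/w1.png",I[...,::-1])
print([(round(b["score"],2),np.round(b["rect"])) for b in arm.boxes_of("wrist","dish")])
m=(P[...,2]>7)&(P[...,2]<25)&(np.hypot(P[...,0]-432,P[...,1]-178)<45)
q=P[m]; print(len(q), q.size and (cv2.minEnclosingCircle(q[:,:2].astype(np.float32)), np.round(np.percentile(q,[2,50,98],axis=0),1)))
```

```text
clock 1.97 pos [383.5 224.3 231.5] yaw -15.6 j [ 0.9   0.07 -0.41 -0.   -1.09  0.4 ] tilt [-0.  0. -1.] -> tool cm [17.37 36.1   0.14]
[(0.79, array([324., 109.,  52.,  49.]))]
883 (((425.7018737792969, 177.4272003173828), 39.81277084350586), array([[391.5, 144.2,   7.1],
       [432.5, 173.4,  11.4],
       [463.3, 205. ,  14.4]]))
```

View pics/w1.png

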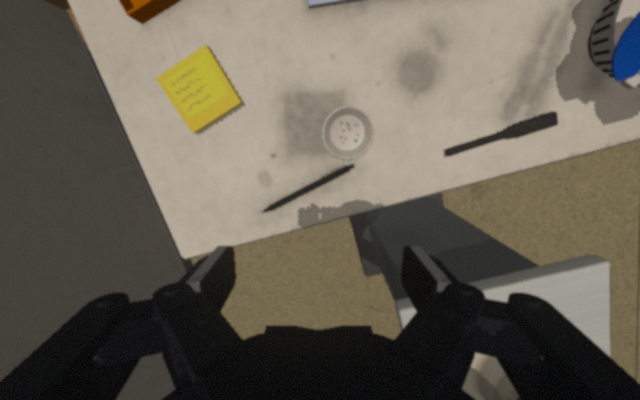

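The dish sits at pixels (324–376, 109–158), centre (350,133), with the pen close by at (310,188), so that circle fit was contaminated. Now I go to the fan. Clockwise (az+) lowers j6, so I pre-wind by az −65°.

send_rows:
  targets:
    - {"gripper":-1,"x":1.7,"y":3.6,"z":0,"ax":0,"ay":0,"az":0}
    - {"gripper":-1,"x":1.7,"y":3.6,"z":0,"ax":0,"ay":0,"az":0}
    - {"gripper":-1,"x":1.7,"y":3.6,"z":0,"ax":0,"ay":0,"az":0}
    - {"gripper":-1,"x":1.7,"y":3.6,"z":0,"ax":0,"ay":0,"az":0}
    - {"gripper":-1,"x":1.7,"y":3.6,"z":0,"ax":0,"ay":0,"az":0}

```text
clock: 2.48
position: [418.5, 29.9, 231.7]
ee_rot: [0.991, -0.132, 0.001, -0.0]
contact_force: [1.2, -0.9, -0.1]
gripper_width: 84.9
grasp_force: 0.0
```

send_rows:
  targets:
    - {"gripper":-1,"x":1.7,"y":3.6,"z":0,"ax":0,"ay":0,"az":0}
    - {"gripper":-1,"x":1.7,"y":3.6,"z":0,"ax":0,"ay":0,"az":0}
    - {"gripper":-1,"x":1.7,"y":3.6,"z":0,"ax":0,"ay":0,"az":0}
    - {"gripper":-1,"x":1.7,"y":3.6,"z":0,"ax":0,"ay":0,"az":0}
    - {"gripper":-1,"x":1.7,"y":3.6,"z":0,"ax":0,"ay":0,"az":0}

```text
clock: 2.9
position: [453.3, -166.9, 231.5]
ee_rot: [0.991, -0.133, 0.001, -0.0]
contact_force: [1.7, 0.7, 0.3]
gripper_width: 85.1
grasp_force: 0.0
```

send_rows:
  targets:
    - {"gripper":-1,"x":0,"y":0,"z":0,"ax":0,"ay":0,"az":-6.5}
    - {"gripper":-1,"x":0,"y":0,"z":0,"ax":0,"ay":0,"az":-6.5}
    - {"gripper":-1,"x":0,"y":0,"z":0,"ax":0,"ay":0,"az":-6.5}
    - {"gripper":-1,"x":0,"y":0,"z":0,"ax":0,"ay":0,"az":-6.5}
    - {"gripper":-1,"x":0,"y":0,"z":0,"ax":0,"ay":0,"az":-6.5}

```text
clock: 3.32
position: [453.3, -165.1, 231.2]
ee_rot: [0.988, 0.152, 0.0, 0.0]
contact_force: [-0.3, -0.5, 0.3]
gripper_width: 85.1
grasp_force: 0.0
```

send_rows:
  targets:
    - {"gripper":-1,"x":0,"y":0,"z":0,"ax":0,"ay":0,"az":-6.5}
    - {"gripper":-1,"x":0,"y":0,"z":0,"ax":0,"ay":0,"az":-6.5}
    - {"gripper":-1,"x":0,"y":0,"z":0,"ax":0,"ay":0,"az":-6.5}
    - {"gripper":-1,"x":0,"y":0,"z":0,"ax":0,"ay":0,"az":-6.5}
    - {"gripper":-1,"x":0,"y":0,"z":0,"ax":0,"ay":0,"az":-6.5}

```text
clock: 3.73
position: [453.3, -164.8, 231.2]
ee_rot: [0.906, 0.423, 0.0, 0.0]
contact_force: [0.4, 0.4, -0.5]
gripper_width: 85.4
grasp_force: 0.0
```

send_rows:
  targets:
    - {"gripper":-1,"x":0,"y":0,"z":0,"ax":0,"ay":0,"az":0}
    - {"gripper":-1,"x":0,"y":0,"z":0,"ax":0,"ay":0,"az":0}

```text
clock: 3.9
position: [453.0, -165.1, 231.3]
ee_rot: [0.908, 0.419, 0.0, 0.0]
contact_force: [0.9, -0.2, 0.3]
gripper_width: 85.4
grasp_force: 0.0
```

```bash
cat >> h.py <<'E'
def redfit(I,P,zlo,zhi):
    h=cv2.cvtColor(I,cv2.COLOR_RGB2HSV)
    red=((h[...,0]<9)|(h[...,0]>170))&(h[...,1]>110)&(P[...,2]>zlo)&(P[...,2]<zhi)
    n,l,st,c=cv2.connectedComponentsWithStats(red.astype(np.uint8))
    i=1+np.argmax(st[1:,4]); q=P[l==i]
    print("red",st[i],"circle",cv2.minEnclosingCircle(q[:,:2].astype(np.float32)),"z pct",np.round(np.percentile(q[:,2],[1,50,99]),1))
    for lo in (100,108,116,122):
        s=q[(q[:,2]>lo)&(q[:,2]<lo+8)]
        if len(s)>20:
            A=np.c_[2*s[:,:2],np.ones(len(s))]; f=np.linalg.lstsq(A,(s[:,:2]**2).sum(1),rcond=None)[0]
            print(lo,len(s),"fit",np.round(f[:2],1),round(float(np.sqrt(f[2]+f[0]**2+f[1]**2)),1))
    return q
E
python3 - <<'E'
from h import *
s=delta(454,-170,98)
I,D=arm.get_image("wrist"); P=cloud("wrist",D); cv2.imwrite("pics/w2.png",I[...,::-1])
redfit(I,P,90,145)
print([(round(b["score"],2),np.round(b["rect"])) for b in arm.boxes_of("wrist","spinner")])
# dish centre from last wrist/top pictures: annulus match on saved cloud
Q=np.load("P_w1.npy"); q=Q[107:160,322:378].reshape(-1,3); q=q[(q[:,2]>6)&(q[:,2]<25)][:,:2]
best=min(((np.median(abs(np.hypot(*(q-[x,y]).T)-29)),x,y) for x in range(420,446) for y in range(164,192)))
print("dish",best,len(q))
E
```

```text
clock 3.9 pos [ 453.  -165.1  231.3] yaw 49.5 j [-0.01  0.14 -0.33  0.   -1.1   2.45] tilt [ 0. -0. -1.] -> tool cm [-0.3   0.39 13.33]
red [ 299  184   42   41 1174] circle ((448.70037841796875, -165.85940551757812), 22.361989974975586) z pct [ 93.  128.  130.1]
108 49 fit [ 452.7 -168.2] 17.6
116 91 fit [ 452.3 -169. ] 18.3
122 1036 fit [ 452.9 -167.8] 12.9
[(0.95, array([302., 182.,  38.,  43.])), (0.84, array([368., 243.,  19.,  17.])), (0.62, array([404., 198.,  19.,  17.]))]
dish (np.float64(1.8270183715650532), 433, 176) 940
```

View pics/w2.png

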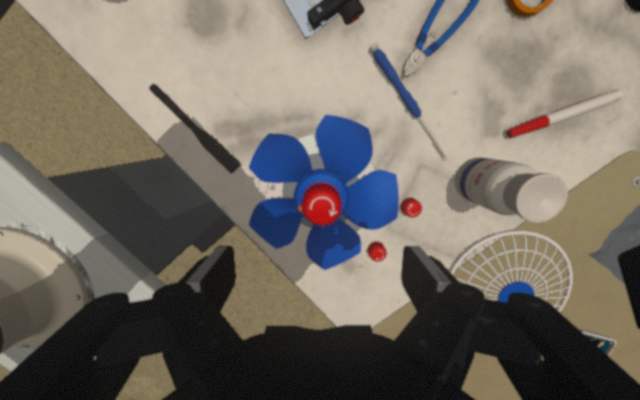

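The wrist picture confirms it: the large cap with the white clockwise arrow is at (321,203) on the impeller hub. The small look-alikes are at (411,207) and (377,252). I'll centre and descend part way.

send_rows:
  targets:
    - {"gripper":-1,"x":-0.26,"y":0.18,"z":2,"ax":0,"ay":0,"az":0}
    - {"gripper":-1,"x":0,"y":0,"z":2,"ax":0,"ay":0,"az":0}
    - {"gripper":-1,"x":0,"y":0,"z":2,"ax":0,"ay":0,"az":0}
    - {"gripper":-1,"x":0,"y":0,"z":0,"ax":0,"ay":0,"az":0}
    - {"gripper":-1,"x":0,"y":0,"z":0,"ax":0,"ay":0,"az":0}

```text
clock: 4.42
position: [451.6, -169.2, 170.9]
ee_rot: [0.908, 0.419, -0.001, -0.0]
contact_force: [0.1, 0.1, 1.8]
gripper_width: 85.5
grasp_force: 0.0
```

Run:
```python
from h import *
s=delta(452.7,-168.3,98)
I,D=arm.get_image("wrist"); P=cloud("wrist",D); cv2.imwrite("pics/w3.png",I[...,::-1])
q=redfit(I,P,90,145)
s=q[(q[:,2]>103)&(q[:,2]<126)][:,:2]
from scipy.optimize import least_squares
f=least_squares(lambda c:np.hypot(*(s-c).T)-18.8,[452,-168],loss="soft_l1"); print(f.x, np.median(abs(f.fun)),len(s))
t=q[q[:,2]>126]; print("top",t[:,:2].mean(0),len(t),np.percentile(t[:,2],[50,90,99]))
```

```text
clock 4.42 pos [ 451.6 -169.2  170.9] yaw 49.6 j [-0.02  0.2  -0.42  0.   -0.95  2.46] tilt [-0.002 -0.    -1.   ] -> tool cm [0.15 0.04 7.29]
red [ 292  192   54   55 1989] circle ((450.1927490234375, -166.61972045898438), 22.29643440246582) z pct [104.2 129.1 131.1]
100 44 fit [ 453.5 -168.5] 17.9
108 87 fit [ 453.8 -168.3] 17.7
116 132 fit [ 453.4 -169. ] 18.4
122 1395 fit [ 454.2 -167.6] 13.7
[ 453.17519127 -169.59749145] 0.4505733049681364 390
top [ 453.99275551 -167.92971065] 1581 [129.37530581 130.41925935 131.1251389 ]
```

send_rows:
  targets:
    - {"gripper":-1,"x":0.16,"y":0.1,"z":2,"ax":0,"ay":0,"az":0}
    - {"gripper":-1,"x":0,"y":0,"z":2,"ax":0,"ay":0,"az":0}
    - {"gripper":-1,"x":0,"y":0,"z":2,"ax":0,"ay":0,"az":0}
    - {"gripper":-1,"x":0,"y":0,"z":1.2,"ax":0,"ay":0,"az":0}
    - {"gripper":-1,"x":0,"y":0,"z":0,"ax":0,"ay":0,"az":0}

```text
clock: 4.88
position: [453.1, -168.5, 98.4]
ee_rot: [0.908, 0.419, -0.001, -0.001]
contact_force: [0.3, 0.4, 0.8]
gripper_width: 85.5
grasp_force: 0.0
```

send_rows:
  targets:
    - {"gripper":-0.5,"x":0,"y":0,"z":0,"ax":0,"ay":0,"az":0}
    - {"gripper":-0.3,"x":0,"y":0,"z":0,"ax":0,"ay":0,"az":0}
    - {"gripper":-0.1,"x":0,"y":0,"z":0,"ax":0,"ay":0,"az":0}
    - {"gripper":-0.05,"x":0,"y":0,"z":0,"ax":0,"ay":0,"az":0}

```text
clock: 5.22
position: [454.5, -168.7, 100.6]
ee_rot: [0.908, 0.419, 0.001, 0.001]
contact_force: [-0.2, 0.6, 0.6]
gripper_width: 44.7
grasp_force: 0.0
```

send_rows:
  targets:
    - {"gripper":0.02,"x":0,"y":0,"z":0,"ax":0,"ay":0,"az":0}
    - {"gripper":0.06,"x":0,"y":0,"z":0,"ax":0,"ay":0,"az":0}
    - {"gripper":0.08,"x":0,"y":0,"z":0,"ax":0,"ay":0,"az":0}

```text
clock: 5.47
position: [453.8, -168.7, 99.6]
ee_rot: [0.908, 0.419, 0.0, 0.0]
contact_force: [0.8, -0.1, -0.3]
gripper_width: 39.4
grasp_force: 0.1
```

send_rows:
  targets:
    - {"gripper":0.1,"x":0,"y":0,"z":0,"ax":0,"ay":0,"az":0}
    - {"gripper":0.12,"x":0,"y":0,"z":0,"ax":0,"ay":0,"az":0}

```text
clock: 5.63
position: [454.1, -168.8, 99.7]
ee_rot: [0.908, 0.42, 0.0, 0.0]
contact_force: [1.0, -1.2, 2.0]
gripper_width: 38.0
grasp_force: 15.9
```

send_rows:
  targets:
    - {"gripper":0.2,"x":0,"y":0,"z":0,"ax":0,"ay":0,"az":0}
    - {"gripper":0.5,"x":0,"y":0,"z":0,"ax":0,"ay":0,"az":0}
    - {"gripper":1,"x":0,"y":0,"z":0,"ax":0,"ay":0,"az":0}

```text
clock: 5.88
position: [454.1, -168.8, 99.8]
ee_rot: [0.908, 0.42, 0.0, 0.0]
contact_force: [0.6, -1.8, 5.2]
gripper_width: 36.7
grasp_force: 59.5
```

Run:
```python
from h import *
s=delta(453,-168);print(s["contact_force"],s["wrist_torque"],s["grasp_force"],s["gripper_width"])
```

```text
clock 5.88 pos [ 454.1 -168.8   99.8] yaw 49.6 j [-0.02  0.29 -0.51  0.   -0.77  2.46] tilt [ 0.001 -0.    -1.   ] -> tool cm [-0.01 -0.14 -0.  ]
[ 0.63229895 -1.84279237  5.17896171] [-0.40228006  0.02332762  0.03193605] 59.53848042525351 36.74900193378138
```

send_rows:
  targets:
    - {"gripper":1,"x":0,"y":0,"z":-0.03,"ax":0,"ay":0,"az":3}
    - {"gripper":1,"x":0,"y":0,"z":-0.01,"ax":0,"ay":0,"az":3}
    - {"gripper":1,"x":0,"y":0,"z":-0.01,"ax":0,"ay":0,"az":3}
    - {"gripper":1,"x":0,"y":0,"z":-0.01,"ax":0,"ay":0,"az":3}
    - {"gripper":1,"x":0,"y":0,"z":-0.01,"ax":0,"ay":0,"az":3}

```text
clock: 6.3
position: [454.2, -168.5, 100.2]
ee_rot: [0.955, 0.296, 0.001, 0.0]
contact_force: [0.3, 0.3, 3.2]
gripper_width: 37.1
grasp_force: 59.6
```

Run:
```python
from h import *
s=delta(453,-168);print(s["contact_force"],s["wrist_torque"],s["grasp_force"],s["gripper_width"])
```

```text
clock 6.3 pos [ 454.2 -168.5  100.2] yaw 34.5 j [-0.02  0.29 -0.51 -0.   -0.77  2.19] tilt [ 0.001  0.    -1.   ] -> tool cm [-0.08 -0.11 -0.  ]
[0.30613949 0.346212   3.22330939] [ 0.05405235 -0.27031847  0.04532996] 59.5745419152081 37.13662553803318
```

send_rows:
  targets:
    - {"gripper":1,"x":0,"y":0,"z":-0.025,"ax":0,"ay":0,"az":6}
    - {"gripper":1,"x":0,"y":0,"z":-0.025,"ax":0,"ay":0,"az":6}
    - {"gripper":1,"x":0,"y":0,"z":-0.025,"ax":0,"ay":0,"az":6}
    - {"gripper":1,"x":0,"y":0,"z":-0.02,"ax":0,"ay":0,"az":6}
    - {"gripper":1,"x":0,"y":0,"z":-0.02,"ax":0,"ay":0,"az":6}

```text
clock: 6.72
position: [455.0, -169.0, 101.2]
ee_rot: [0.999, 0.038, 0.001, 0.0]
contact_force: [2.1, -4.5, -2.0]
gripper_width: 36.9
grasp_force: 60.1
```

send_rows:
  targets:
    - {"gripper":1,"x":0,"y":0,"z":-0.02,"ax":0,"ay":0,"az":6}
    - {"gripper":1,"x":0,"y":0,"z":-0.02,"ax":0,"ay":0,"az":6}
    - {"gripper":1,"x":0,"y":0,"z":-0.02,"ax":0,"ay":0,"az":6}

```text
clock: 6.97
position: [455.3, -169.7, 101.9]
ee_rot: [0.993, -0.119, 0.002, 0.001]
contact_force: [3.7, -8.1, -2.3]
gripper_width: 36.8
grasp_force: 60.3
```

Run:
```python
from h import *
s=delta(453,-168);print(s["contact_force"],s["wrist_torque"],s["grasp_force"],s["gripper_width"])
I,D=arm.get_image("wrist"); cv2.imwrite("pics/w4.png",cv2.resize(I[150:300,220:420,::-1],(800,600)))
```

```text
clock 6.97 pos [ 455.3 -169.7  101.9] yaw -13.6 j [-0.02  0.29 -0.51  0.   -0.77  1.35] tilt [ 0.004 -0.002 -1.   ] -> tool cm [-0.27 -0.11 -0.  ]
[ 3.72180185 -8.08402368 -2.29085713] [-2.28611802 -1.03136793  0.05604637] 60.27873847167939 36.82543879653392
```

View pics/w4.png

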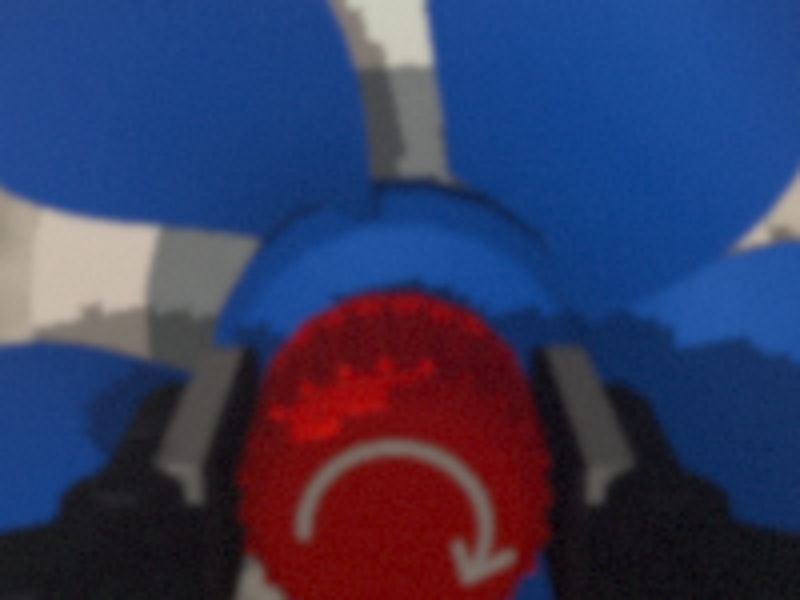

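The picture shows the spinner held squarely between the pads with the arrow visible, but a side force of about 9 N is building. I'll nudge the tool with it and watch the force.

send_rows:
  targets:
    - {"gripper":1,"x":0.03,"y":0.05,"z":0,"ax":0,"ay":0,"az":0}
    - {"gripper":1,"x":0,"y":0,"z":0,"ax":0,"ay":0,"az":0}

```text
clock: 7.18
position: [454.8, -169.7, 101.9]
ee_rot: [0.993, -0.117, 0.001, 0.0]
contact_force: [2.5, -5.0, 0.2]
gripper_width: 36.9
grasp_force: 60.5
```

Run:
```python
from h import *
s=delta(453,-168);print(s["contact_force"],s["wrist_torque"],s["grasp_force"],s["gripper_width"])
```

```text
clock 7.18 pos [ 454.8 -169.7  101.9] yaw -13.4 j [-0.02  0.29 -0.51  0.   -0.77  1.36] tilt [ 0.002 -0.001 -1.   ] -> tool cm [-0.21 -0.13 -0.  ]
[ 2.48616838 -4.97593319  0.20403736] [-1.41728508 -0.80193211  0.00465592] 60.535869360901415 36.87118231269469
```

send_rows:
  targets:
    - {"gripper":1,"x":0.05,"y":0.07,"z":0,"ax":0,"ay":0,"az":0}
    - {"gripper":1,"x":0,"y":0.015,"z":-0.021,"ax":0,"ay":0,"az":6}
    - {"gripper":1,"x":0,"y":0.015,"z":-0.021,"ax":0,"ay":0,"az":6}
    - {"gripper":1,"x":0,"y":0.015,"z":-0.021,"ax":0,"ay":0,"az":6}
    - {"gripper":1,"x":0,"y":0.015,"z":-0.021,"ax":0,"ay":0,"az":6}

```text
clock: 7.6
position: [453.9, -170.6, 102.2]
ee_rot: [0.946, -0.323, 0.0, 0.0]
contact_force: [2.3, -3.7, -0.5]
gripper_width: 37.0
grasp_force: 60.4
```

send_rows:
  targets:
    - {"gripper":1,"x":0,"y":0.015,"z":-0.021,"ax":0,"ay":0,"az":6}
    - {"gripper":1,"x":0,"y":0.015,"z":-0.021,"ax":0,"ay":0,"az":6}
    - {"gripper":1,"x":0,"y":0,"z":0,"ax":0,"ay":0,"az":0}

```text
clock: 7.85
position: [453.4, -170.8, 102.7]
ee_rot: [0.908, -0.419, -0.0, 0.0]
contact_force: [1.5, -4.1, -0.2]
gripper_width: 36.9
grasp_force: 60.4
```

```bash
cat >> h.py <<'E'
def st():
    s=delta(453,-168); M=Ro.from_quat(s["ee_rot"]).as_matrix()
    print("F tool",np.round(M.T@s["contact_force"],1),"T",np.round(s["wrist_torque"],2),"g",round(s["grasp_force"],1),round(s["gripper_width"],1))
E
python3 -c "
from h import *
st()"
```

```text
clock 7.85 pos [ 453.4 -170.8  102.7] yaw -49.5 j [-0.02  0.29 -0.5   0.   -0.78  0.73] tilt [-0.001 -0.    -1.   ] -> tool cm [-0.24 -0.15  0.  ]
F tool [4.1 1.6 0.2] T [-1.1  -0.48  0.02] g 60.4 36.9
```

send_rows:
  targets:
    - {"gripper":1,"x":0.06,"y":0.03,"z":-0.02,"ax":0,"ay":0,"az":3}
    - {"gripper":1,"x":0,"y":0.015,"z":-0.021,"ax":0,"ay":0,"az":6}
    - {"gripper":1,"x":0,"y":0.015,"z":-0.021,"ax":0,"ay":0,"az":6}
    - {"gripper":1,"x":0,"y":0.015,"z":-0.021,"ax":0,"ay":0,"az":6}
    - {"gripper":1,"x":0,"y":0.015,"z":-0.021,"ax":0,"ay":0,"az":6}

```text
clock: 8.27
position: [452.6, -171.3, 103.6]
ee_rot: [0.785, -0.619, -0.001, 0.0]
contact_force: [1.6, -0.5, -0.4]
gripper_width: 36.8
grasp_force: 60.6
```

```bash
python3 -c "
from h import *
st()"
```

```text
clock 8.27 pos [ 452.6 -171.3  103.6] yaw -76.5 j [-0.03  0.29 -0.5  -0.   -0.78  0.26] tilt [-0.001  0.001 -1.   ] -> tool cm [-0.31 -0.11  0.  ]
F tool [ 0.8 -1.4  0.4] T [-0.42 -0.26  0.  ] g 60.6 36.8
```

send_rows:
  targets:
    - {"gripper":1,"x":0,"y":0.01,"z":-0.021,"ax":0,"ay":0,"az":6}
    - {"gripper":1,"x":0,"y":0.01,"z":-0.021,"ax":0,"ay":0,"az":6}
    - {"gripper":1,"x":0,"y":0.01,"z":-0.021,"ax":0,"ay":0,"az":6}
    - {"gripper":1,"x":0,"y":0.01,"z":-0.021,"ax":0,"ay":0,"az":6}
    - {"gripper":1,"x":0,"y":0.01,"z":-0.021,"ax":0,"ay":0,"az":6}

```text
clock: 8.68
position: [451.9, -171.3, 104.7]
ee_rot: [-0.598, 0.801, 0.001, -0.001]
contact_force: [0.4, -0.8, 0.2]
gripper_width: 36.7
grasp_force: 60.6
```

```bash
python3 -c "
from h import *
st()"
```

```text
clock 8.68 pos [ 451.9 -171.3  104.7] yaw -106.5 j [-0.03  0.29 -0.5  -0.   -0.78 -0.26] tilt [-0.002  0.001 -1.   ] -> tool cm [-0.35 -0.01  0.  ]
F tool [ 0.7 -0.6 -0.2] T [-0.23 -0.12 -0.  ] g 60.6 36.7
```

send_rows:
  targets:
    - {"gripper":1,"x":0,"y":0.01,"z":-0.021,"ax":0,"ay":0,"az":6}
    - {"gripper":1,"x":0,"y":0.01,"z":-0.021,"ax":0,"ay":0,"az":6}
    - {"gripper":1,"x":0,"y":0.01,"z":-0.021,"ax":0,"ay":0,"az":6}
    - {"gripper":1,"x":0,"y":0.01,"z":-0.021,"ax":0,"ay":0,"az":6}
    - {"gripper":1,"x":0,"y":0.01,"z":-0.021,"ax":0,"ay":0,"az":6}

```text
clock: 9.1
position: [451.1, -170.9, 105.6]
ee_rot: [-0.37, 0.929, 0.001, -0.001]
contact_force: [0.5, -1.0, 0.4]
gripper_width: 37.0
grasp_force: 60.6
```

send_rows:
  targets:
    - {"gripper":1,"x":0,"y":0,"z":-0.05,"ax":0,"ay":0,"az":0}
    - {"gripper":1,"x":0,"y":0,"z":-0.05,"ax":0,"ay":0,"az":0}
    - {"gripper":1,"x":0,"y":0,"z":0,"ax":0,"ay":0,"az":0}

```text
clock: 9.35
position: [451.7, -171.1, 106.9]
ee_rot: [-0.373, 0.928, 0.001, -0.001]
contact_force: [0.2, 0.6, -0.6]
gripper_width: 37.2
grasp_force: 60.6
```

```bash
python3 -c "
from h import *
st()"
```

```text
clock 9.35 pos [ 451.7 -171.1  106.9] yaw -136.2 j [-0.03  0.28 -0.5  -0.   -0.79 -0.78] tilt [-0.002  0.001 -1.   ] -> tool cm [-0.31  0.14 -0.  ]
F tool [-0.6  0.2  0.6] T [-0.01  0.08 -0.07] g 60.6 37.2
```

send_rows:
  targets:
    - {"gripper":1,"x":0,"y":0,"z":-0.04,"ax":0,"ay":0,"az":0}
    - {"gripper":1,"x":0,"y":0,"z":-0.04,"ax":0,"ay":0,"az":0}
    - {"gripper":1,"x":0,"y":0,"z":0,"ax":0,"ay":0,"az":0}

```text
clock: 9.6
position: [451.8, -171.3, 107.7]
ee_rot: [-0.372, 0.928, 0.0, -0.001]
contact_force: [-0.5, 0.7, -1.3]
gripper_width: 36.5
grasp_force: 60.6
```

send_rows:
  targets:
    - {"gripper":1,"x":0,"y":0,"z":-0.05,"ax":0,"ay":0,"az":3}
    - {"gripper":1,"x":0,"y":0,"z":-0.05,"ax":0,"ay":0,"az":3}
    - {"gripper":1,"x":0,"y":0,"z":0,"ax":0,"ay":0,"az":0}

```text
clock: 9.85
position: [451.9, -171.4, 108.9]
ee_rot: [-0.322, 0.947, 0.0, -0.0]
contact_force: [0.4, -0.5, -0.8]
gripper_width: 37.0
grasp_force: 60.5
```

```bash
python3 -c "
from h import *
st()"
```

```text
clock 9.85 pos [ 451.9 -171.4  108.9] yaw -142.4 j [-0.03  0.28 -0.5  -0.   -0.79 -0.89] tilt [-0.001  0.    -1.   ] -> tool cm [-0.29  0.21 -0.  ]
F tool [ 0.  -0.7  0.8] T [ 0.05  0.26 -0.01] g 60.5 37.0
```

Nearly 3 mm of extra rise with under 1.5 N, so it's free. Lifting.

send_rows:
  targets:
    - {"gripper":1,"x":0,"y":0,"z":-0.2,"ax":0,"ay":0,"az":0}
    - {"gripper":1,"x":0,"y":0,"z":-0.4,"ax":0,"ay":0,"az":0}
    - {"gripper":1,"x":0,"y":0,"z":-0.4,"ax":0,"ay":0,"az":0}
    - {"gripper":1,"x":0,"y":0,"z":-0.4,"ax":0,"ay":0,"az":0}
    - {"gripper":1,"x":0,"y":0,"z":-0.4,"ax":0,"ay":0,"az":0}

```text
clock: 10.27
position: [452.8, -171.5, 127.7]
ee_rot: [-0.323, 0.947, -0.0, 0.0]
contact_force: [-0.5, -0.0, -0.4]
gripper_width: 36.8
grasp_force: 60.5
```

send_rows:
  targets:
    - {"gripper":1,"x":0,"y":0,"z":-0.5,"ax":0,"ay":0,"az":0}
    - {"gripper":1,"x":0,"y":0,"z":-1,"ax":0,"ay":0,"az":0}
    - {"gripper":1,"x":0,"y":0,"z":-2,"ax":0,"ay":0,"az":0}
    - {"gripper":1,"x":0,"y":0,"z":-2,"ax":0,"ay":0,"az":0}
    - {"gripper":1,"x":0,"y":0,"z":-1,"ax":0,"ay":0,"az":0}

```text
clock: 10.68
position: [453.6, -171.7, 194.8]
ee_rot: [-0.323, 0.947, -0.001, 0.002]
contact_force: [0.8, 0.4, -0.7]
gripper_width: 36.7
grasp_force: 60.5
```

Run:
```python
from h import *
st(); delta(433,177,180)
I,D=arm.get_image("wrist"); cv2.imwrite("pics/w5.png",I[...,::-1])
```

```text
clock 10.68 pos [ 453.6 -171.7  194.8] yaw -142.4 j [-0.03  0.18 -0.38  0.   -1.01 -0.89] tilt [ 0.004 -0.001 -1.   ] -> tool cm [-0.18  0.33 -0.  ]
F tool [-0.8 -0.2  0.7] T [ 0.05 -0.1   0.  ] g 60.5 36.7
clock 10.68 pos [ 453.6 -171.7  194.8] yaw -142.4 j [-0.03  0.18 -0.38  0.   -1.01 -0.89] tilt [ 0.004 -0.001 -1.   ] -> tool cm [-19.67  28.88   1.44]
```

View pics/w5.png

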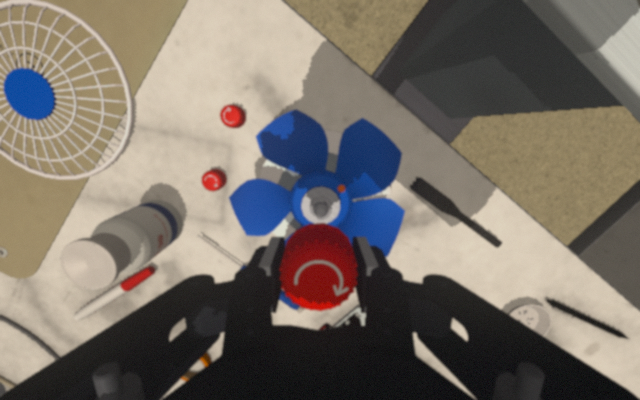

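The spinner is lifted clear in the gripper at (320,268), and the bare shaft shows at (320,207). Moving over the dish.

send_rows:
  targets:
    - {"gripper":1,"x":-1,"y":1.44,"z":0,"ax":0,"ay":0,"az":0}
    - {"gripper":1,"x":-1.97,"y":2.89,"z":0,"ax":0,"ay":0,"az":0}
    - {"gripper":1,"x":-1.97,"y":2.89,"z":0,"ax":0,"ay":0,"az":0}
    - {"gripper":1,"x":-1.97,"y":2.89,"z":0,"ax":0,"ay":0,"az":0}
    - {"gripper":1,"x":-1.97,"y":2.89,"z":0,"ax":0,"ay":0,"az":0}

```text
clock: 11.15
position: [442.8, -13.0, 191.8]
ee_rot: [-0.322, 0.947, 0.0, -0.0]
contact_force: [0.4, 1.4, 0.2]
gripper_width: 36.6
grasp_force: 60.5
```

send_rows:
  targets:
    - {"gripper":1,"x":-1.97,"y":2.89,"z":0,"ax":0,"ay":0,"az":0}
    - {"gripper":1,"x":-1.97,"y":2.89,"z":0,"ax":0,"ay":0,"az":0}
    - {"gripper":1,"x":-1.97,"y":2.89,"z":0,"ax":0,"ay":0,"az":0}
    - {"gripper":1,"x":-1.97,"y":2.89,"z":0,"ax":0,"ay":0,"az":0}
    - {"gripper":1,"x":-1.97,"y":2.89,"z":0,"ax":0,"ay":0,"az":0}

```text
clock: 11.57
position: [432.6, 161.9, 191.9]
ee_rot: [-0.322, 0.947, 0.0, -0.0]
contact_force: [0.2, 0.2, -0.7]
gripper_width: 36.7
grasp_force: 60.5
```

send_rows:
  targets:
    - {"gripper":1,"x":-0.9,"y":1.4,"z":0,"ax":0,"ay":0,"az":0}
    - {"gripper":1,"x":0,"y":0,"z":0,"ax":0,"ay":0,"az":0}
    - {"gripper":1,"x":0,"y":0,"z":0,"ax":0,"ay":0,"az":0}

```text
clock: 11.82
position: [431.4, 177.4, 191.5]
ee_rot: [-0.323, 0.946, -0.0, -0.001]
contact_force: [-0.3, -1.6, -0.0]
gripper_width: 36.9
grasp_force: 60.5
```

Run:
```python
from h import *
s=delta(433,177,100); print(s["contact_force"])
I,D=arm.get_image("wrist"); P=cloud("wrist",D); cv2.imwrite("pics/w6.png",I[...,::-1]); np.save("P_w6.npy",P)
B=arm.boxes_of("wrist","dish"); print([(round(b["score"],2),np.round(b["rect"])) for b in B])
m=(P[...,2]>5)&(P[...,2]<22)&(np.hypot(P[...,0]-433,P[...,1]-177)<42)
q=P[m][:,:2]
best=sorted(((np.mean(np.clip(abs(np.hypot(*(q-[x,y]).T)-28.5),0,8)),x,y) for x in range(420,446) for y in range(164,192)))[:4]
print(len(q),best)
```

```text
clock 11.82 pos [431.4 177.4 191.5] yaw -142.3 j [ 0.74  0.15 -0.43 -0.   -1.   -1.65] tilt [-0.001 -0.001 -1.   ] -> tool cm [-0.11 -0.13  9.15]
[-0.30281789 -1.57412617 -0.02798344]
[(0.92, array([287., 158.,  56.,  52.]))]
1158 [(np.float64(2.2571982755365774), 431, 173), (np.float64(2.2622239114334404), 431, 172), (np.float64(2.302165386892955), 430, 173), (np.float64(2.3091317855061337), 430, 172)]
```

View pics/w6.png

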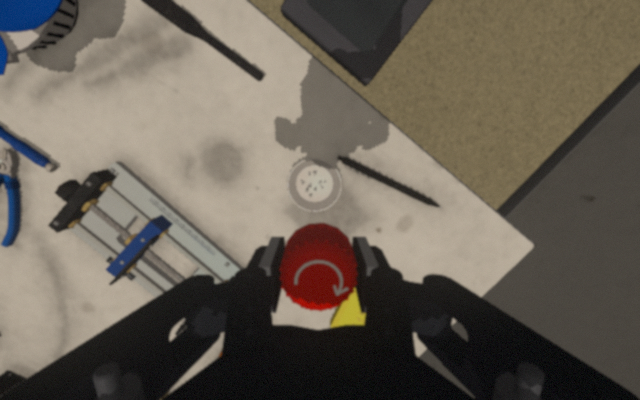

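Run:
```python
from h import *
m=arm.camera_model("wrist"); T=np.array(m["cam_to_world"])
r=T[:3,:3]@np.array([(315-m["cx"])/m["fx"],(184-m["cy"])/m["fy"],1]); k=(14-T[2,3])/r[2]; p=T[:3,3]+k*r
print("dish",p); s=delta(p[0]-1.1,p[1]-0.9,60)
```

```text
dish [430.03931446 172.27941028  14.        ]
clock 11.92 pos [431.6 176.1 191.7] yaw -142.4 j [ 0.74  0.15 -0.43 -0.   -1.   -1.65] tilt [-0.001 -0.001 -1.   ] -> tool cm [ 0.48 -0.21 13.17]
```

send_rows:
  targets:
    - {"gripper":1,"x":0.35,"y":-0.19,"z":3.5,"ax":0,"ay":0,"az":0}
    - {"gripper":1,"x":0,"y":0,"z":3.5,"ax":0,"ay":0,"az":0}
    - {"gripper":1,"x":0,"y":0,"z":3.5,"ax":0,"ay":0,"az":0}
    - {"gripper":1,"x":0,"y":0,"z":3,"ax":0,"ay":0,"az":0}
    - {"gripper":1,"x":0,"y":0,"z":1.5,"ax":0,"ay":0,"az":0}

```text
clock: 12.33
position: [428.5, 170.3, 38.9]
ee_rot: [-0.321, 0.947, -0.001, -0.003]
contact_force: [0.3, 0.3, 0.2]
gripper_width: 36.9
grasp_force: 60.5
```

send_rows:
  targets:
    - {"gripper":1,"x":0,"y":0,"z":0.5,"ax":0,"ay":0,"az":0}
    - {"gripper":1,"x":0,"y":0,"z":0.5,"ax":0,"ay":0,"az":0}
    - {"gripper":1,"x":0,"y":0,"z":0,"ax":0,"ay":0,"az":0}

```text
clock: 12.58
position: [430.6, 172.7, 32.0]
ee_rot: [-0.322, 0.947, -0.0, -0.0]
contact_force: [-0.2, 0.6, 0.9]
gripper_width: 36.7
grasp_force: 60.5
```

Run:
```python
from h import *
s=delta(430,172.5,15); print(s["contact_force"])
I,D=arm.get_image("side"); P=cloud("side",D); l,t,w,h=[round(v) for v in arm.boxes_of("side","dish")[0]["rect"]]; print(l,t,w,h)
cv2.imwrite("pics/s7.png",cv2.resize(I[150:240,205:325,::-1],(800,600),interpolation=cv2.INTER_CUBIC))
```

```text
clock 12.58 pos [430.6 172.7  32. ] yaw -142.5 j [ 0.73  0.38 -0.62  0.   -0.57 -1.65] tilt [ 0. -0. -1.] -> tool cm [0.06 0.02 1.7 ]
[-0.16161447  0.60877448  0.92749248]
258 200 26 10
```

View pics/s7.png

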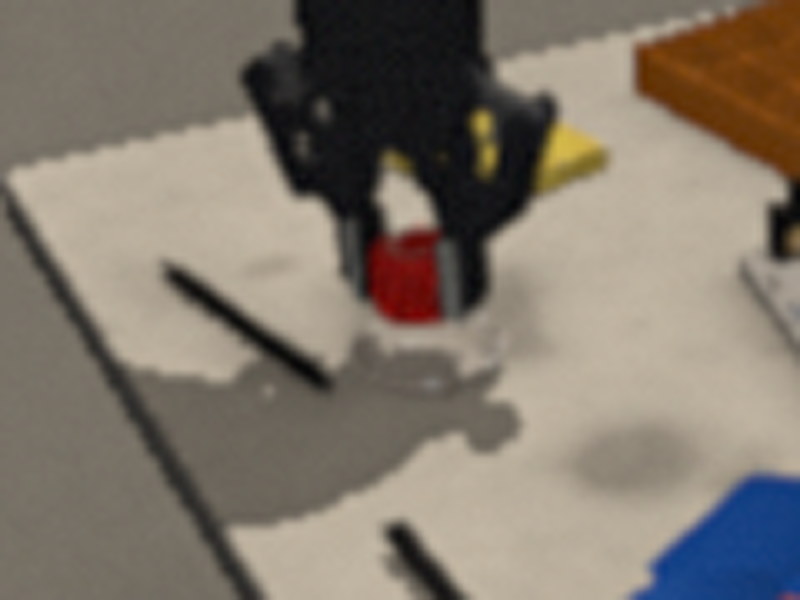

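The side view shows the upright spinner just above the dish, bottom at crop (410,318) and dish centre near (440,350), a slight offset sideways. I'll check that by projection.

Run:
```python
from h import *
m=arm.camera_model("side"); T=np.linalg.inv(np.array(m["cam_to_world"]))
def pr(p):
    c=T[:3,:3]@p+T[:3,3]; return np.array([m["fx"]*c[0]/c[2]+m["cx"],m["fy"]*c[1]/c[2]+m["cy"]])
for n,p in dict(spb=[431.5,173.5,31],spt=[431.5,173.5,61],dish=[431,173,14],dish2=[433,177,14],dx=[441,173,14],dy=[431,183,14]).items():
    a=pr(np.array(p,float)); print(n,a.round(1),"crop",((a-[205,150])*6.667).round())
I=cv2.imread("pics/side0.png"); g=I[185:220,245:295]
P=np.load("P_side0.npy"); mk=(P[...,2]>7)&(P[...,2]<20)&(np.hypot(P[...,0]-432,P[...,1]-175)<40)
q=P[mk][:,:2]
print(len(q),sorted(((np.mean(np.clip(abs(np.hypot(*(q-[x,y]).T)-29.5),0,8)),x,y) for x in range(420,446) for y in range(164,192)))[:3])
```

```text
spb [266.9 195.3] crop [412. 302.]
spt [265.9 185.6] crop [406. 237.]
dish [267.3 200.8] crop [415. 339.]
dish2 [267.4 200. ] crop [416. 333.]
dx [270.7 199.9] crop [438. 333.]
dy [266.  199.2] crop [407. 328.]
109 [(np.float64(2.0760622989183273), 434, 171), (np.float64(2.095141138974232), 435, 171), (np.float64(2.1473665223061067), 434, 172)]
```

Run:
```python
from h import *
def edge(name,cam,c,win):
    m=arm.camera_model(cam); T=np.array(m["cam_to_world"])
    r=T[:3,:3]@np.array([(c[0]-m["cx"])/m["fx"],(c[1]-m["cy"])/m["fy"],1]); k=(14-T[2,3])/r[2]; print(name,(T[:3,3]+k*r).round(1))
edge("top box","top",(216,236.5),0)
edge("top crop view","top",(190+70/2.5,130+268/2.5),0)
edge("side0 box","side",(269,202),0)
edge("side0 view","side",(240+101/3.478,180+80/3.478),0)
edge("side now","side",(271,203),0)
# enlarged views
a=cv2.imread("pics/top0.png")[215:260,195:245]; b=cv2.imread("pics/w6.png")[150:220,275:355]
A=cv2.resize(a,(400,360),interpolation=cv2.INTER_CUBIC); B=cv2.resize(b,(400,350),interpolation=cv2.INTER_CUBIC)
B=cv2.copyMakeBorder(B,0,10,0,0,cv2.BORDER_CONSTANT); cv2.imwrite("pics/z8.png",np.hstack([A,B]))
```

```text
top box [432.9 172.8  14. ]
top crop view [431.5 168.4  14. ]
side0 box [432.9 164.7  14. ]
side0 view [431.  159.5  14. ]
side now [435.7 156.9  14. ]
```

View pics/z8.png

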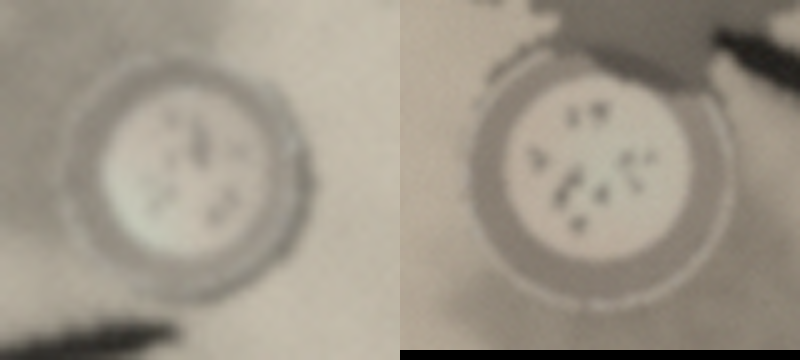

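The enlarged views agree on a dish centre of about (431,171): the top crop shows the rim centred at (217.7,237.2) px, the wrist crop at (315.3,185) px. That puts the spinner within 3 mm. A small shift, then a slow descent.

send_rows:
  targets:
    - {"gripper":1,"x":0.12,"y":-0.16,"z":0.4,"ax":0,"ay":0,"az":0}
    - {"gripper":1,"x":0,"y":0,"z":0.4,"ax":0,"ay":0,"az":0}
    - {"gripper":1,"x":0,"y":0,"z":0.4,"ax":0,"ay":0,"az":0}
    - {"gripper":1,"x":0,"y":0,"z":0.3,"ax":0,"ay":0,"az":0}
    - {"gripper":1,"x":0,"y":0,"z":0,"ax":0,"ay":0,"az":0}

```text
clock: 13.1
position: [429.9, 171.0, 16.4]
ee_rot: [-0.322, 0.947, -0.0, -0.001]
contact_force: [-0.1, -0.1, -0.5]
gripper_width: 36.6
grasp_force: 60.5
```

send_rows:
  targets:
    - {"gripper":1,"x":0,"y":0,"z":0.08,"ax":0,"ay":0,"az":0}
    - {"gripper":1,"x":0,"y":0,"z":0.08,"ax":0,"ay":0,"az":0}
    - {"gripper":1,"x":0,"y":0,"z":0,"ax":0,"ay":0,"az":0}

```text
clock: 13.35
position: [430.3, 171.3, 15.3]
ee_rot: [-0.322, 0.947, -0.0, -0.0]
contact_force: [-0.4, 0.3, -1.0]
gripper_width: 36.8
grasp_force: 60.5
```

send_rows:
  targets:
    - {"gripper":1,"x":0,"y":0,"z":0.06,"ax":0,"ay":0,"az":0}
    - {"gripper":1,"x":0,"y":0,"z":0.06,"ax":0,"ay":0,"az":0}
    - {"gripper":1,"x":0,"y":0,"z":0,"ax":0,"ay":0,"az":0}

```text
clock: 13.6
position: [430.3, 171.2, 14.1]
ee_rot: [-0.322, 0.947, -0.0, -0.0]
contact_force: [0.5, 0.1, -0.6]
gripper_width: 37.1
grasp_force: 60.5
```

send_rows:
  targets:
    - {"gripper":1,"x":0,"y":0,"z":0.06,"ax":0,"ay":0,"az":0}
    - {"gripper":1,"x":0,"y":0,"z":0.06,"ax":0,"ay":0,"az":0}
    - {"gripper":1,"x":0,"y":0,"z":0,"ax":0,"ay":0,"az":0}

```text
clock: 13.85
position: [430.2, 171.2, 12.9]
ee_rot: [-0.322, 0.947, -0.0, -0.0]
contact_force: [-0.0, 0.4, -0.2]
gripper_width: 37.1
grasp_force: 60.5
```

send_rows:
  targets:
    - {"gripper":1,"x":0,"y":0,"z":0.05,"ax":0,"ay":0,"az":0}
    - {"gripper":1,"x":0,"y":0,"z":0.05,"ax":0,"ay":0,"az":0}
    - {"gripper":1,"x":0,"y":0,"z":0,"ax":0,"ay":0,"az":0}

```text
clock: 14.1
position: [430.3, 171.3, 11.9]
ee_rot: [-0.322, 0.947, 0.0, 0.0]
contact_force: [-0.7, 0.6, 0.6]
gripper_width: 36.5
grasp_force: 60.7
```

send_rows:
  targets:
    - {"gripper":1,"x":0,"y":0,"z":0.04,"ax":0,"ay":0,"az":0}
    - {"gripper":1,"x":0,"y":0,"z":0.04,"ax":0,"ay":0,"az":0}
    - {"gripper":1,"x":0,"y":0,"z":0,"ax":0,"ay":0,"az":0}

```text
clock: 14.35
position: [430.4, 171.3, 11.4]
ee_rot: [-0.322, 0.947, 0.0, 0.0]
contact_force: [-1.8, 0.9, 3.0]
gripper_width: 36.8
grasp_force: 61.9
```

send_rows:
  targets:
    - {"gripper":1,"x":0,"y":0,"z":0.04,"ax":0,"ay":0,"az":0}
    - {"gripper":1,"x":0,"y":0,"z":0,"ax":0,"ay":0,"az":0}

```text
clock: 14.52
position: [430.4, 171.3, 11.2]
ee_rot: [-0.322, 0.947, 0.0, 0.0]
contact_force: [-2.0, 0.4, 6.5]
gripper_width: 37.1
grasp_force: 63.0
```

send_rows:
  targets:
    - {"gripper":0.12,"x":0,"y":0,"z":0,"ax":0,"ay":0,"az":0}
    - {"gripper":0.1,"x":0,"y":0,"z":0,"ax":0,"ay":0,"az":0}
    - {"gripper":0.07,"x":0,"y":0,"z":0,"ax":0,"ay":0,"az":0}
    - {"gripper":0.04,"x":0,"y":0,"z":0,"ax":0,"ay":0,"az":0}
    - {"gripper":0.0,"x":0,"y":0,"z":0,"ax":0,"ay":0,"az":0}

```text
clock: 14.93
position: [430.8, 171.4, 11.1]
ee_rot: [-0.322, 0.947, 0.0, 0.0]
contact_force: [0.6, -1.2, 5.9]
gripper_width: 42.8
grasp_force: 3.2
```

Released, but a finger still presses on the dish at about 6 N. Easing straight up.

send_rows:
  targets:
    - {"gripper":0.0,"x":0,"y":0,"z":-0.1,"ax":0,"ay":0,"az":0}
    - {"gripper":0.0,"x":0,"y":0,"z":-0.1,"ax":0,"ay":0,"az":0}
    - {"gripper":0.0,"x":0,"y":0,"z":-0.1,"ax":0,"ay":0,"az":0}
    - {"gripper":0.0,"x":0,"y":0,"z":0,"ax":0,"ay":0,"az":0}

```text
clock: 15.27
position: [430.1, 171.2, 13.6]
ee_rot: [-0.322, 0.947, -0.0, -0.0]
contact_force: [0.0, -0.2, -0.5]
gripper_width: 43.0
grasp_force: 0.0
```

```bash
python3 -c "
from h import *
st()"
```

```text
clock 15.27 pos [430.1 171.2  13.6] yaw -142.4 j [ 0.73  0.41 -0.64 -0.   -0.52 -1.65] tilt [-0. -0. -1.] -> tool cm [ 18.88 -28.27   0.  ]
F tool [ 0.1 -0.1  0.5] T [0.02 0.01 0.  ] g 0.0 43.0
```

send_rows:
  targets:
    - {"gripper":0.0,"x":0,"y":0,"z":-0.3,"ax":0,"ay":0,"az":0}
    - {"gripper":-0.1,"x":0,"y":0,"z":-0.4,"ax":0,"ay":0,"az":0}
    - {"gripper":-0.3,"x":0,"y":0,"z":-0.5,"ax":0,"ay":0,"az":0}
    - {"gripper":-0.6,"x":0,"y":0,"z":-0.5,"ax":0,"ay":0,"az":0}
    - {"gripper":-1,"x":0,"y":0,"z":-0.5,"ax":0,"ay":0,"az":0}

```text
clock: 15.68
position: [430.4, 171.3, 36.4]
ee_rot: [-0.322, 0.947, 0.0, 0.0]
contact_force: [-0.2, -0.3, -0.4]
gripper_width: 77.6
grasp_force: 0.0
```

send_rows:
  targets:
    - {"gripper":-1,"x":0,"y":0,"z":-1,"ax":0,"ay":0,"az":0}
    - {"gripper":-1,"x":0,"y":0,"z":-3,"ax":0,"ay":0,"az":0}
    - {"gripper":-1,"x":0,"y":0,"z":-3,"ax":0,"ay":0,"az":0}
    - {"gripper":-1,"x":0,"y":0,"z":-3,"ax":0,"ay":0,"az":0}
    - {"gripper":-1,"x":0,"y":0,"z":-3,"ax":0,"ay":0,"az":0}

```text
clock: 16.1
position: [430.0, 171.0, 167.8]
ee_rot: [-0.322, 0.947, 0.0, 0.0]
contact_force: [0.0, 0.4, 0.4]
gripper_width: 86.2
grasp_force: 0.0
```

send_rows:
  targets:
    - {"gripper":-1,"x":0,"y":0,"z":-2,"ax":0,"ay":0,"az":0}
    - {"gripper":-1,"x":0,"y":0,"z":0,"ax":0,"ay":0,"az":0}
    - {"gripper":-1,"x":0,"y":0,"z":0,"ax":0,"ay":0,"az":0}

```text
clock: 16.35
position: [430.6, 171.6, 187.4]
ee_rot: [-0.322, 0.947, 0.001, 0.002]
contact_force: [0.3, -0.4, -0.6]
gripper_width: 85.1
grasp_force: 0.0
```

Run:
```python
from h import *
st()
I,D=arm.get_image("wrist"); P=cloud("wrist",D)
q=redfit(I,P,5,60); t=q[q[:,2]>34]; print("top centre",t[:,:2].mean(0))
J,D2=arm.get_image("side")
a=cv2.resize(I[130:250,250:390,::-1],(400,343)); b=cv2.resize(J[165:225,235:305,::-1],(400,343))
cv2.imwrite("pics/z9.png",np.hstack([a,b]))
```

```text
clock 16.35 pos [430.6 171.6 187.4] yaw -142.4 j [ 0.73  0.15 -0.44 -0.   -0.98 -1.65] tilt [ 0.003  0.003 -1.   ] -> tool cm [ 18.94 -28.28  -0.09]
F tool [-0.  -0.5  0.6] T [-0.05  0.08 -0.03] g 0.0 85.1
red [301 173  34  36 879] circle ((432.9463806152344, 174.49465942382812), 22.693662643432617) z pct [10.5 36.8 39.1]
top centre [429.51546337 172.53616296]
```

View pics/z9.png

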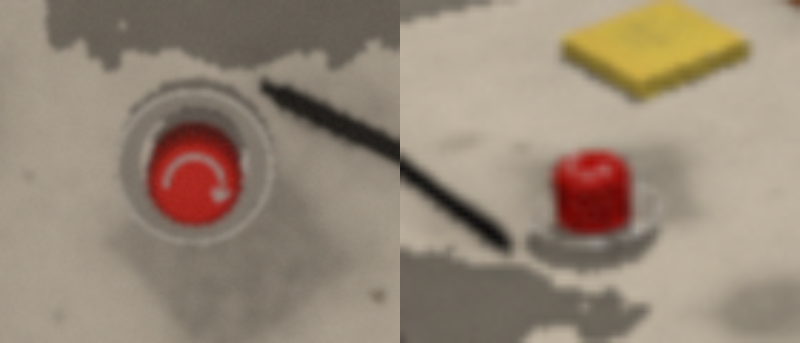

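The picture shows the spinner upright and centred in the level dish (left crop (195,172), right crop (593,195)). Its top is at 39 mm, so the underside is about 9 mm up, and the gripper is clear. Handing in.

```bash
python3 -c "
from bench import arm
print(arm.job_done())"
```

```text
the job is handed in; nothing more can be done
None
```

I unscrewed the spinner clockwise, felt it come free, lifted it off and set it upright in the steel dish, then handed the job in after about 16 s of robot time. The hand-in gave no verdict, and I didn't re-measure the bottle, brush and screwdriver at the end, though the arm stayed clear of them.

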